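Clear the headband and turn the bead dish to the vial

ROBOT

A 6-joint arm with a two-finger parallel gripper is mounted at the origin on the work surface. World frame = base frame: x ahead of the robot, y to its left, z up, the work surface at z = 0. Lengths are in m, angles in degrees, forces in N, time in s.
With the tool pointing down it reaches from about 0.4 to 0.825 m from the base axis. Payload 7 kg.
Tool frame: the origin (TCP) lies at the very end of the fingers, on their centre line; the grasp point (between the pads) lies 19 mm behind it; x points along the fingers, y is the direction in which the jaws open and shut, and the axes are right-handed (so a half turn about x gives the same grasp; the last joint's range is limited). The gripper opens to 88 mm and grips with 3 to 60 N. Pads are 19 mm wide; open, the fingers measure 130 mm over their backs; the gripper's body (78 mm by 193 mm) begins 47 mm behind the grasp point.
Start: joints at [-59.181, 20.546, 0.682, 0, -70.136, -16.507], TCP at [0.167, -0.654, 0.227] pointing down, gripper open.
Joint ranges: [-176.03, 176.03], [-82.01, 121.73], [-58.28, 71.71], [-173.87, 95.51], [-174.79, -0.11], [-173.66, 173.66]. Speed limits (degrees/s): [136.94, 136.94, 172.46, 180, 180, 180].

INTERFACE

Orientations are given as [roll, pitch, yaw] about the fixed x, y, z axes, in that order (R = Rz(yaw) Ry(pitch) Rx(roll)).
In Python, from plant import * gives the robot as it stands. The module is installed in compiled form; this text tells all that it offers.
- The arm moves only by the shell command python3 -m creep 'ROWS' [FORCE]. ROWS is a JSON object of lists of equal length, an entry for each row: "jaw": the closure, from -1 (fully open) to 1 (shut); "translation": the shift along the tool's x, y, z in m, a list of three; "roll": the turn about the tool's x in rad. A call has exactly 10 rows; each row shifts and turns the commanded pose from where the row before left it, along the tool's axes as they then stand; what a row does not reach is not made up. A row lasts 1/10 s, in which the tool goes at most 50 mm and 8.59 degrees, less where a joint would pass 70% of its speed; a pose out of reach is approached as far as the arm can. A call with a gripper value outside its range is refused whole. The fingers move at their own pace and stop on an object; FORCE is the grip in N (left out, the last holds). Time passes only in rows, so rows that do not move let the fingers close, or fill a call up. It gives the time, the measured TCP pose, the force and the opening at its end, in the units of the state.
- get_state(): the state, without advancing time (a new reading comes with each control period).
- capture(name): name is "scene" or "top"; returns a dict with "image" (480x640x3 uint8, red, green, blue), "fovy" (degrees; the focal length in pixels is half the picture's height over the tangent of half this angle, whatever the lens; pixels are square), "cx", "cy" (the principal point, pixels), "pose" (4x4, takes a point from camera to world coordinates). Camera axes: x right, y up, looking along -z (the intrinsics and any distortion apply to the point x, -y, -z); pixel columns grow to the right and rows downward; lengths in m; the calibration is good to about 2 mm. A picture is of the moment at which its call begins. There is no depth.
- close_job(): hands the job in, once; it reports no verdict.
The state is a dict: "time_s": time; "joints": joint angles; "qd": joint speeds; "joint_torque": joint torques, N m; "tcp_pos": TCP position; "eef_rot": TCP orientation; "contact_force": force on the tool from outside, world axes, zero at the start; "moment": the same for the moment, N m; "gripper_width": finger opening in m.
Only numpy, scipy, OpenCV 4.12 (cv2) and the standard library are available. Lean on these libraries where they do the work, as an engineer would, in place of code of your own. Each camera call takes 0.05 s, during which the arm holds its last target.

TASK

The headband stands astride the little white bead dish: lift it off and leave it hanging over the chrome bar. Then take the dish by its upright handle, lift it straight up off its mat until it is higher than the mouth of the glass vial, and only then turn it a quarter turn so that its pouring lip points at the vial, keeping it level over the mat with the loose bead resting in the middle. Finish while still holding the dish like that in the air, ready to pour, and leave all the other things where they stand.

Things in the scene. Friction and masses are not known exactly. Their poses are not given: they have to be found in the camera images.
- headband: Rigid grey plastic headband, 70 g, a U-shaped arch standing upright astride the dish. Origin on the surface midway between the feet; z up; y from foot to foot (inner width 132 mm, 152 mm over the feet); x across the 24 mm wide, 6 mm thick band. Inside height 96 mm. Hung over the bar, its x lies along the bar.
- headband_crown (a point): Underside of the headband's crown, 96 mm above its feet: this point comes to rest on top of the bar.
- headband_top (a point): Top centre of the grip block on the headband's crown, 132 mm above its feet. The block is 20 mm along the headband's y, 24 mm along x, 30 mm tall (102 to 132 mm above the feet), taken from above.
- rail: Fixed chrome stand with a horizontal round bar, 12 mm thick, along its y axis, 200 mm between two posts (16 mm thick, on 70 mm round feet). Origin on the surface below the middle of the bar; z up. The bar's centre line is 140 mm high, its top 146 mm.
- mat: Fixed round cork mat, 90 mm across, 4 mm thick; origin at the centre of its underside. The dish starts centred on it; its x axis is the direction in which the dish's lip points at the start.
- dish: White ceramic dished plate, 102 mm across, 18 mm high at the rim, about 130 g; origin at the centre of its underside, z up. Its pouring lip, a 24 mm wide spout, reaches 66 mm out along +x; the handle stands opposite, at x = -68 mm. Inside, 4 mm thick in the middle: a flat spot 12 mm across, then slopes of 14, later 10 degrees.
- dish_middle (a point): 14 mm above the dish's underside on its axis: where the bead's centre is when the bead rests in the middle.
- dish_handle (a point): Top centre of the dish's upright handle, a flat-sided block 26 mm wide (along the dish's y), 12 mm thick (along its x), from 7 to 47 mm above the dish's underside, centred 68 mm from the dish's axis on the side away from the lip, clear of the rim by 11 mm. Taken from above.
- bead_center (a point): Centre of the loose polished stone bead, a ball of 20 mm diameter, 11 g, which rolls freely in the dish.
- vial: Empty clear glass vial, 33 mm wide, in a 46 mm square, 22 mm high bamboo block. Origin under the block's centre. Its mouth is 70 mm above the surface. It stands about 155 mm from the mat's centre, to the left or right of the dish (square to the lip's first direction); the compact lies on the other side. Loose.
- compact: Closed round steel mirror compact, 68 mm across, 13 mm high; origin under its centre. Loose bystander.
- organiser: White weekly pill organiser, 38 x 170 x 27 mm, long along its y; origin under its centre. Loose bystander.
- bottle_gripper: Green pill bottle gripper, like wide pliers 155 mm long, 18 mm high, lying along its x; origin at its pivot. Loose bystander.
Mind the look-alikes: they are no part of the job. What is shaped like the headband but blue is not meant.

How it is judged (in metres and radians):
On the way, in this order (a step that is already met when the one before it is completed fails the run):
1. the headband hangs over the bar, let go (contact force between headband and rail above 0.15 N and z of headband_crown in the frame of rail above 0.136 m and x of headband_crown in the frame of rail between -0.025 and 0.025 m and y of headband_crown in the frame of rail between -0.085 and 0.085 m and angle between headband's own z axis and vertical below 0.4 rad and contact force between headband and the fingers below 0.1 N and linear speed of headband below 0.05 m/s), for 0.3 s.
2. the dish is lifted off its mat, not yet turned, with the bead in the middle (height (world z) of dish above 0.035 m and angle between the x axis of dish and the x axis of mat, either way round below 0.6 rad and distance between bead_center and dish_middle below 0.02 m), for 0.05 s.
At the end, for the whole second after the job is handed in: Headband hangs free on the bar, upright to 0.4 rad, within 85 mm of its middle. Gripper alone holds the dish at rest: underside over 70 mm up, level to 0.12 rad, centre within 40 mm of the mat's, lip's line within 35 mm of the vial's centre, bead within 15 mm of the middle (all of step 1 and height (world z) of dish above 0.07 m and contact force between dish and the fingers above 0.5 N and contact force between dish and vial below 0.1 N and contact force between dish and rail below 0.1 N and contact force between dish and headband below 0.1 N and angle between dish's own z axis and vertical below 0.12 rad and distance between bead_center and dish_middle below 0.015 m and horizontal distance between dish and mat below 0.04 m and linear speed of dish below 0.05 m/s and y of vial in the frame of dish between -0.035 and 0.035 m and x of vial in the frame of dish above 0.08 m); the arm keeps its last pose, push and grip.
It fails at once if the bead leaves the middle of the dish (more than 22 mm off) (distance between bead_center and dish_middle above 0.022 m).
It fails at once if the dish is tipped more than 0.3 rad (angle between dish's own z axis and vertical above 0.3 rad).
It fails at once if the vial, compact, organiser or bottle gripper is pushed more than 30 mm (distance of any of organiser, compact, vial, bottle_gripper from where it was at the start of the episode above 0.03 m).
It also fails if it takes over 72 s, if anything falls off the work surface, if the arm or the gripper's body presses on something with over 40 N, if the wrist force passes 120 N, or if a joint passes its speed limit or range.

## Working session

There is one attempt and no reset: what is moved stays moved. The work goes in short steps, Python scripts to look and compute and a shell command to move; the robot and the scene stay as the last step left them, time stands still between calls to the robot, and variables do not carry over. Pictures are saved under pics/ and viewed, and the job is handed in when it is done.

```bash
mkdir -p pics; ls
python3 - <<'E'
from plant import *
import cv2,numpy as np
for n in("scene","top"):
    c=capture(n);cv2.imwrite(f"pics/{n}0.png",c["image"][:,:,::-1]);print(n,{k:(v.round(4).tolist() if hasattr(v,'round') and hasattr(v,'tolist') else v) for k,v in c.items() if k!="image"})
print(get_state())
E
```

```text
pics
scene {'fovy': 52.85115874086532, 'cx': 327.2840522015046, 'cy': 243.58807778574015, 'pose': [[-0.0762, -0.6058, 0.792, 1.2931], [0.9969, -0.0618, 0.0486, 0.0608], [0.0195, 0.7932, 0.6086, 0.6983], [0.0, 0.0, 0.0, 1.0]]}
top {'fovy': 46.40031324779812, 'cx': 311.2320456734701, 'cy': 240.42575732275114, 'pose': [[0.0281, 0.9935, -0.1101, 0.4037], [-0.9996, 0.0285, 0.0021, 0.0131], [0.0052, 0.11, 0.9939, 1.3617], [0.0, 0.0, 0.0, 1.0]]}
{'time_s': 0.1, 'joints': array([-5.91819903e+01,  2.05872884e+01,  6.38167375e-01, -1.74199395e-02,
       -7.01354423e+01, -1.65064227e+01]), 'qd': array([ 0.05927132, -0.01373279,  0.17423204,  0.02481893, -0.06827105,
        0.02761199]), 'joint_torque': array([-2.08824531e-03, -5.84164202e+01,  2.93748432e+01,  7.01557651e+00,
        1.00290249e-02, -5.39653570e-05]), 'tcp_pos': array([ 0.16671215, -0.65363207,  0.22571135]), 'eef_rot': array([ 95.54751707,  89.91386503, 109.85317275]), 'contact_force': array([-0.15598603,  0.46307322, -0.46959257]), 'moment': array([ 0.03728587,  0.02106831, -0.03784637]), 'gripper_width': 0.08741658197026646}
```

View pics/scene0.png

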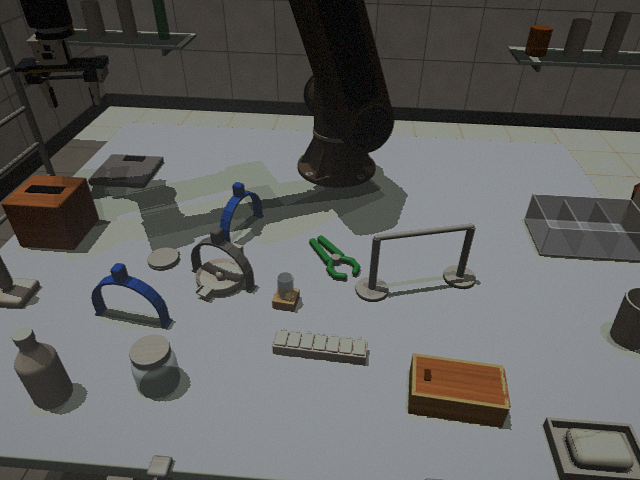

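View pics/top0.png

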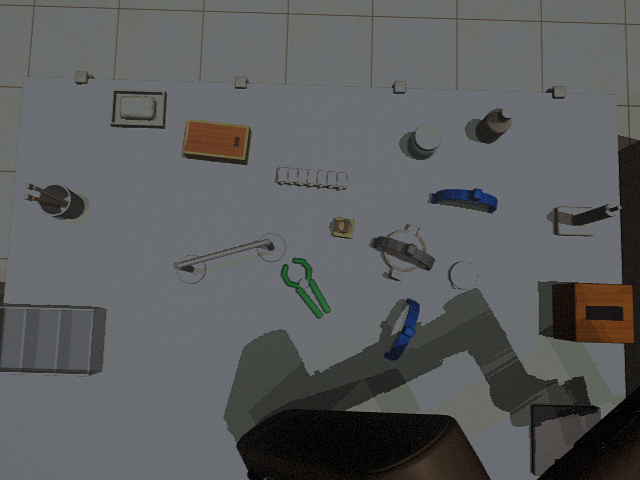

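The grey U at scene (218,240) / top (403,250) is the headband I want. The two that could be mistaken for it are blue, at scene (240,205) and (130,290), top (405,330) and (465,200). I'll check the choice in close crops.

```bash
cat > h.py <<'E'
import numpy as np,cv2
from plant import *
def ray(c,u,v):
    f=240/np.tan(np.radians(c["fovy"])/2);P=c["pose"]
    d=P[:3,:3]@np.array([(u-c["cx"])/f,-(v-c["cy"])/f,-1]);return P[:3,3],d
def atz(c,u,v,z):
    o,d=ray(c,u,v);return o+d*(z-o[2])/d[2]
def tri(a,ua,b,ub):
    o1,d1=ray(a,*ua);o2,d2=ray(b,*ub)
    s=np.linalg.lstsq(np.c_[d1,-d2],o2-o1,rcond=None)[0]
    p,q=o1+d1*s[0],o2+d2*s[1];return (p+q)/2,np.linalg.norm(p-q)
def proj(c,p):
    f=240/np.tan(np.radians(c["fovy"])/2);P=c["pose"];q=P[:3,:3].T@(np.array(p)-P[:3,3])
    return c["cx"]+f*q[0]/-q[2],c["cy"]-f*q[1]/-q[2]
def crop(c,x,y,w,h,s,name,g=1.8):
    im=c["image"][y:y+h,x:x+w,::-1];im=cv2.resize(im,None,fx=s,fy=s,interpolation=cv2.INTER_CUBIC)
    im=np.clip(im*g,0,255).astype('uint8')
    for i in range(0,w,10): cv2.putText(im,str(x+i),(i*s,8),0,.3,(0,0,255));cv2.line(im,(i*s,10),(i*s,14),(0,0,255))
    for i in range(0,h,10): cv2.putText(im,str(y+i),(0,i*s+3),0,.3,(0,0,255));cv2.line(im,(20,i*s),(24,i*s),(0,0,255))
    cv2.imwrite(f"pics/{name}.png",im)
E
python3 - <<'E'
from h import *
t=capture("top");s=capture("scene")
crop(t,325,200,130,100,6,"t1");crop(s,180,215,130,100,6,"s1")
crop(t,165,215,130,90,6,"t2");crop(s,350,215,135,95,5,"s2")
E
```

```text
(no output)
```

View pics/t1.png

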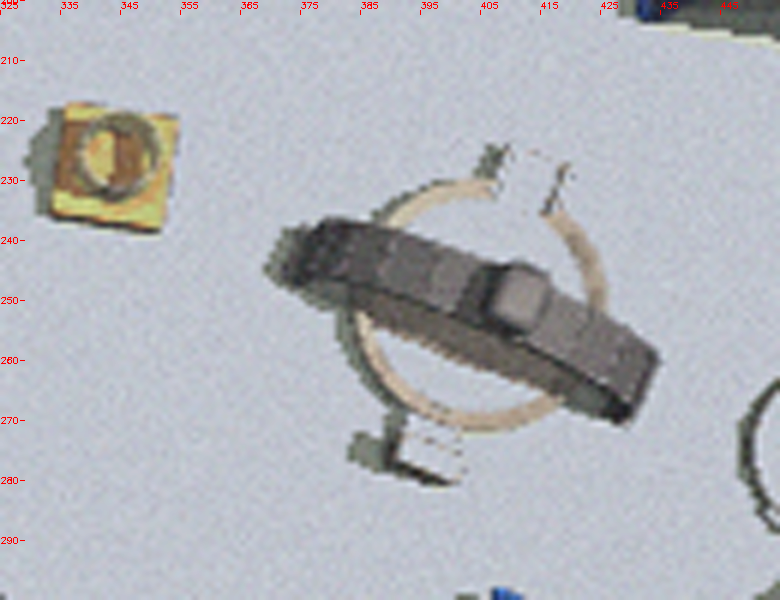

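View pics/s1.png

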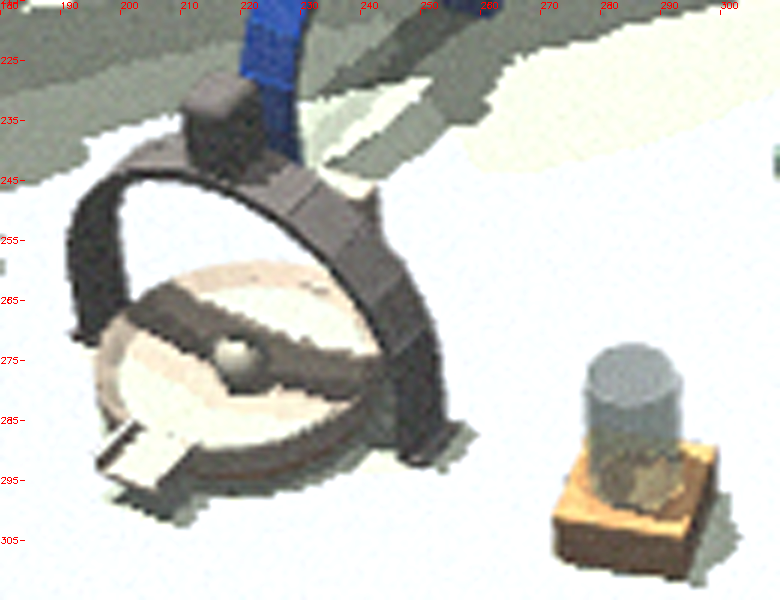

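View pics/t2.png

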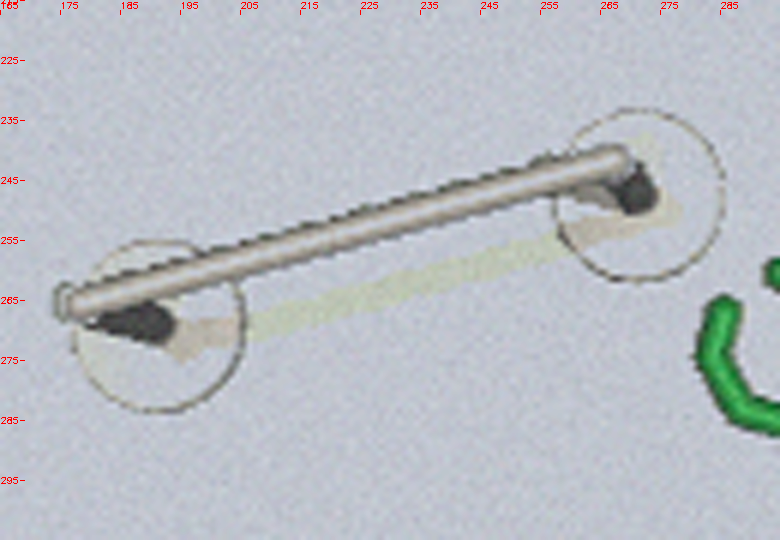

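View pics/s2.png

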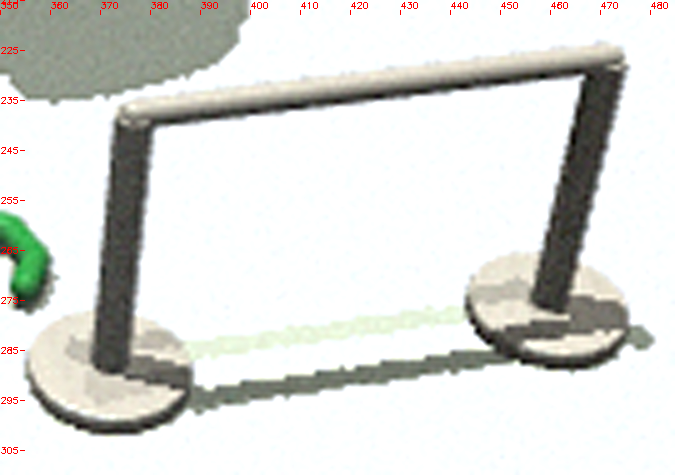

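Run:
```python
from h import *
t=capture("top");s=capture("scene")
def P(n,a,b):
    p,r=tri(t,a,s,b);print(n,p.round(4),round(r,4));return p
b=P("block top",(412,249.5),(216.8,229.7))
r1=P("rail L",(175.8,265.3),(376+98.-1,225.5)); 
r2=P("rail R",(268.7,241.3),(376,236.5)); print(np.linalg.norm(r1-r2))
print("feet rail",atz(t,191,269.3,.005),atz(t,270.5,247.5,.005))
P("lip tip",(413.7,224),(203,294))
P("handle",(396.7,276),(241,248))
print("dish rim left/right",atz(t,383.5,254,.018),atz(t,426,250,.018),atz(t,405,271.5,.018))
print("vialblock corners",[atz(t,*p,.022).round(4) for p in((335.5,217),(354.5,219.5),(352,238.5),(333,235.5))])
P("vialtop",(345,226),(285.3,277.5))
print("bead",atz(s,219.5,274.2,.018))
print("foot L/R s",atz(s,196,271,0),atz(s,249.5,290.5,0))
st=get_state();print(proj(s,st["tcp_pos"]),proj(t,st["tcp_pos"]),proj(s,[0,0,0]))
crop(s,180,215,70,55,11,"s3",1.3); crop(t,370,225,70,60,11,"t3",1.1)
crop(s,20,40,100,80,7,"s4",3)
```

```text
block top [ 0.5262 -0.2111  0.1269] 0.0044
rail L [0.476  0.3045 0.1394] 0.0
rail R [0.5345 0.1062 0.1399] 0.0049
0.20671176401360772
feet rail [0.47533947 0.29926805 0.005     ] [0.53384756 0.10885464 0.005     ]
lip tip [ 0.5993 -0.2344  0.017 ] 0.0055
handle [ 0.4704 -0.1869  0.0393] 0.0137
dish rim left/right [ 0.52467356 -0.16469195  0.018     ] [ 0.53728925 -0.26711146  0.018     ] [ 0.48397743 -0.21693095  0.018     ]
vialblock corners [array([ 0.6108, -0.0468,  0.022 ]), array([ 0.606 , -0.0929,  0.022 ]), array([ 0.5596, -0.0877,  0.022 ]), array([ 0.5656, -0.0418,  0.022 ])]
vialtop [ 0.5837 -0.066   0.0623] 0.0035
bead [ 0.53754496 -0.21327693  0.018     ]
foot L/R s [ 0.51216262 -0.27420885  0.        ] [ 0.56226207 -0.14519079  0.        ]
(np.float64(74.33983211564819), np.float64(103.57024824734944)) (np.float64(643.0579402675185), np.float64(432.83705336826495)) (np.float64(335.36305200011566), np.float64(166.04857013833106))
```

View pics/s3.png

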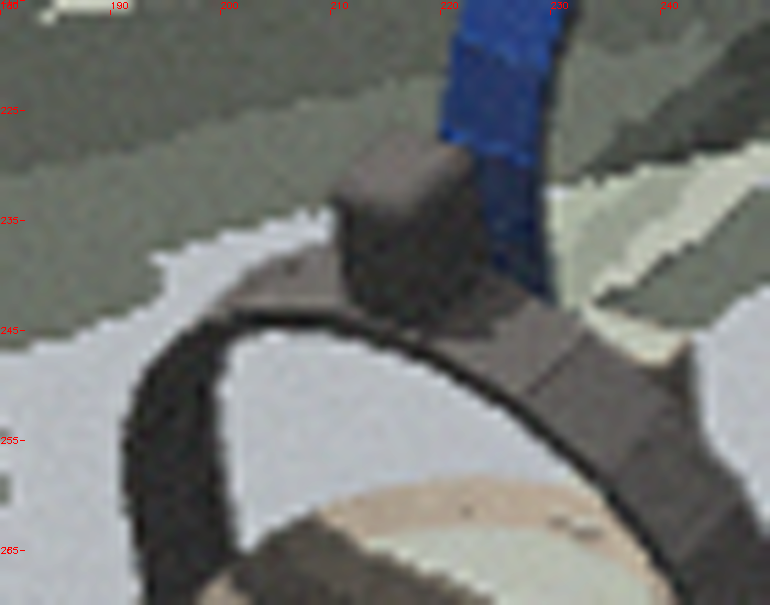

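View pics/t3.png

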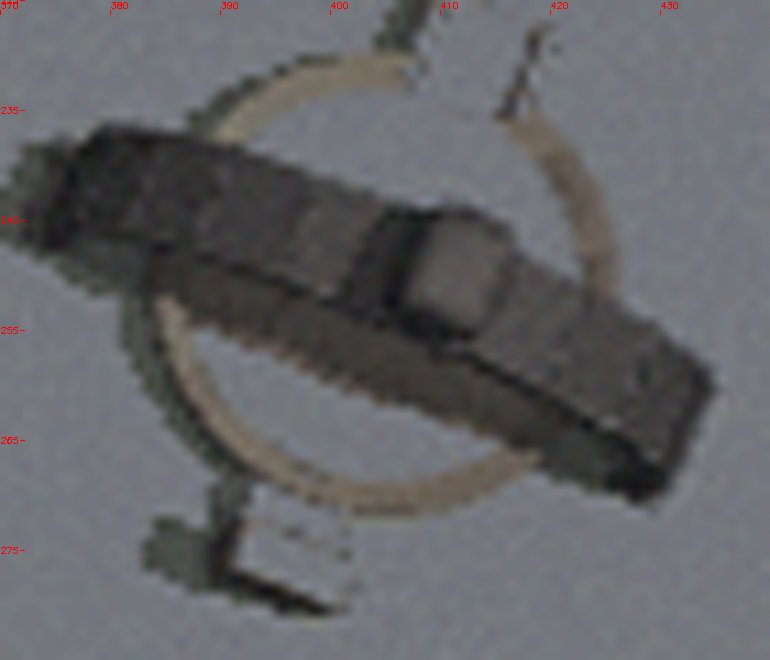

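View pics/s4.png

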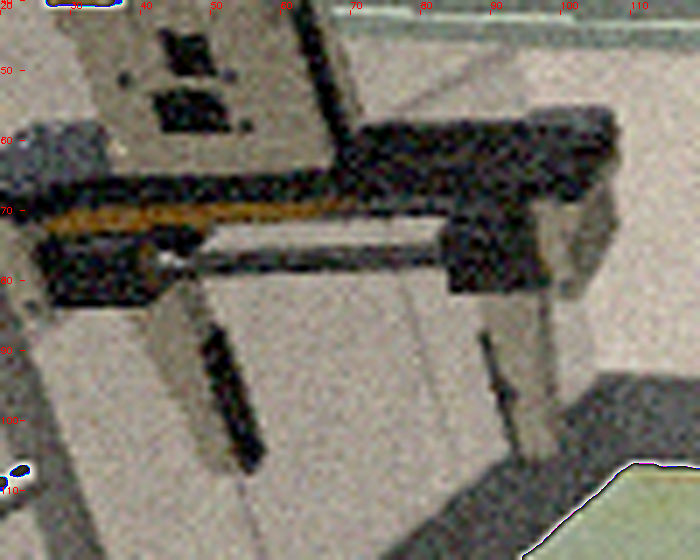

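The crop confirms it: the grey band with a grey grip block stands astride the dish, with the bead and shadow beneath it. Next I'll fit poses with a wireframe check and work out the tool axes.

```bash
cat >> h.py <<'E'
def R2(a): return np.array([[np.cos(a),-np.sin(a),0],[np.sin(a),np.cos(a),0],[0,0,1]])
def hb_lines(x,y,yaw):
    L=[];T=R2(np.radians(yaw))
    def add(p): L.append([T@np.array(q)+[x,y,0] for q in p])
    for xx in(-.012,.012):
        add([(xx,-.066,0),(xx,-.076,0)]);add([(xx,.066,0),(xx,.076,0)])
        add([(xx,a,.132) for a in(-.01,.01)])
        for a in(-.01,.01): add([(xx,a,.104),(xx,a,.132)])
    for a in(-.01,.01,): add([(-.012,a,.132),(.012,a,.132)])
    for a in(-.076,.076,-.066,.066): add([(-.012,a,0),(.012,a,0)])
    return L
def dish_lines(x,y,yaw,z=.004):
    L=[];T=R2(np.radians(yaw))
    def add(p): L.append([T@np.array(q)+[x,y,z] for q in p])
    add([(.051*np.cos(a),.051*np.sin(a),.018) for a in np.linspace(0,2*np.pi,60)])
    add([(.05,-.012,.018),(.066,-.012,.018),(.066,.012,.018),(.05,.012,.018)])
    for h in(.047,.007): add([(-.068+i*.006,j*.013,h) for i,j in((1,1),(1,-1),(-1,-1),(-1,1),(1,1))])
    return L
def over(c,Ls,x,y,w,h,s,name,g=1.8):
    im=cv2.resize(c["image"][y:y+h,x:x+w,::-1],None,fx=s,fy=s,interpolation=cv2.INTER_CUBIC)
    im=np.clip(im*g,0,255).astype('uint8')
    for k,L in enumerate(Ls):
        for l in L:
            q=np.array([proj(c,p) for p in l]);q=((q-[x,y]+.5)*s).astype(int)
            cv2.polylines(im,[q],False,[(0,0,255),(0,200,0),(255,0,255)][k%3],1)
    cv2.imwrite(f"pics/{name}.png",im)
E
python3 - <<'E'
from h import *
from scipy.spatial.transform import Rotation as Ro
t=capture("top");s=capture("scene")
st=get_state();print(Ro.from_euler("xyz",st["eef_rot"],degrees=True).as_matrix().round(3))
print("blk",atz(t,411.8,249.3,.132),atz(s,216,229.8,.132))
from scipy.optimize import least_squares
H=[(533,-211,-20)]
hb=hb_lines(.530,-.2115,-20);d=dish_lines(.533,-.215,-20)
over(t,[hb,d],365,215,75,75,8,"o_t");over(s,[hb,d],180,215,90,90,8,"o_s")
E
```

```text
[[-0.    -0.247  0.969]
 [ 0.     0.969  0.247]
 [-1.     0.    -0.   ]]
blk [ 0.5266135  -0.21195473  0.132     ] [ 0.53373522 -0.20785863  0.132     ]
```

View pics/o_t.png

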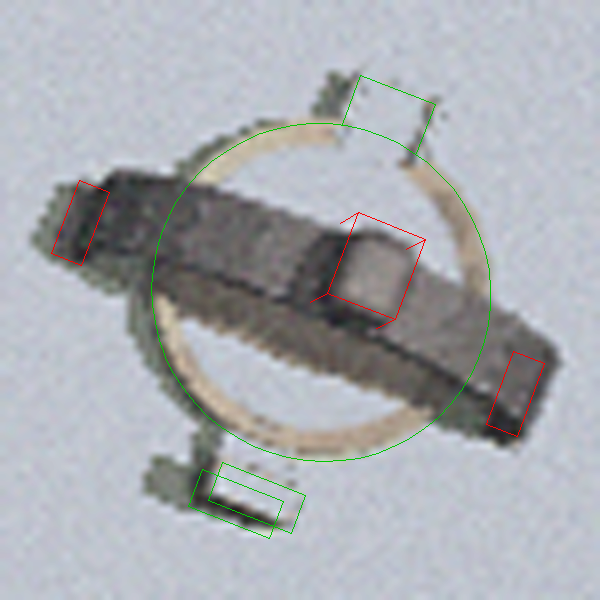

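View pics/o_s.png

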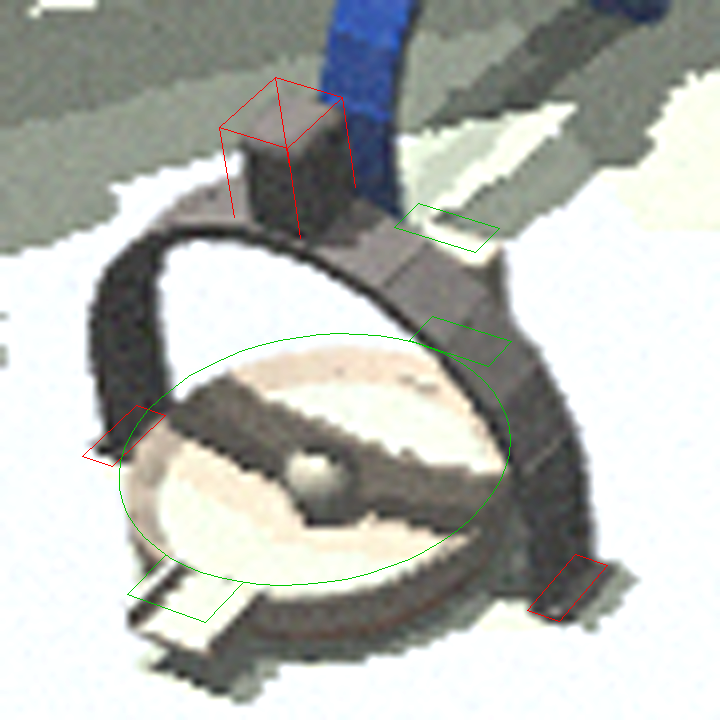

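Tool x points down, y lies at 104.3° and z at 14.3°. I'll move to above the headband, then roll so the jaws close along the headband's x.

```bash
python3 -m creep '{"jaw":[-1,-1,-1,-1,-1,-1,-1,-1,-1,-1],"translation":[[0,0.017,0.023],[0,0.017,0.023],[0,0.017,0.023],[0,0.017,0.023],[0,0.017,0.023],[0,0.017,0.023],[0,0.017,0.023],[0,0.017,0.023],[0,0.017,0.023],[0,0.017,0.023]],"roll":[0,0,0,0,0,0,0,0,0,0]}' 20
python3 -m creep '{"jaw":[-1,-1,-1,-1,-1,-1,-1,-1,-1,-1],"translation":[[0,0.017,0.023],[0,0.017,0.023],[0,0.017,0.023],[0,0.017,0.023],[0,0.017,0.023],[0,0.017,0.023],[0,0.017,0.023],[0,0.017,0.023],[0,0.017,0.023],[0,0.017,0.023]],"roll":[0,0,0,0,0,0,0,0,0,0]}'
python3 -m creep '{"jaw":[-1,-1,-1,-1,-1,-1,-1,-1,-1,-1],"translation":[[0,0,0],[0,0,0],[0,0,0],[0,0,0],[0,0,0],[0,0,0],[0,0,0],[0,0,0],[0,0,0],[0,0,0]],"roll":[-0.108,-0.108,-0.108,-0.108,-0.108,-0.108,-0.108,-0.108,-0.108,0]}'
python3 - <<'E'
from h import *
from scipy.spatial.transform import Rotation as Ro
st=get_state();p=st["tcp_pos"];R=Ro.from_euler("xyz",st["eef_rot"],degrees=True).as_matrix()
print(st["time_s"],p,R.round(3).tolist(),st["joints"],"yang",np.degrees(np.arctan2(R[1,1],R[0,1])))
t=capture("top");s=capture("scene");print(proj(t,p),proj(s,p))
hb=hb_lines(.530,-.2115,-20)
mk=[[p+R@np.array([a,-.03,0]),p+R@np.array([a,.03,0])] for a in(0,)]
over(t,[mk],365,205,100,90,7,"o_t2");over(s,[mk],170,160,110,120,6,"o_s2")
E
```

```text
time_s: 1.4
tcp_pos: [0.3483, -0.4315, 0.2268]
eef_rot: [-52.0, 90.0, -37.7]
contact_force: [0.6, 0.7, 0.6]
gripper_width: 0.0874
time_s: 2.4
tcp_pos: [0.5292, -0.2098, 0.2268]
eef_rot: [-15.5, 90.0, -1.1]
contact_force: [0.1, -0.4, 0.4]
gripper_width: 0.0879
time_s: 3.4
tcp_pos: [0.5285, -0.2108, 0.2267]
eef_rot: [-72.8, 90.0, -2.7]
contact_force: [0.2, 0.2, 0.1]
gripper_width: 0.0874
3.4 [ 0.52854172 -0.21084898  0.2266723 ] [[0.0, -0.94, 0.34], [-0.0, 0.34, 0.94], [-1.0, -0.0, 0.0]] [-2.05066257e+00  1.06076724e+01 -1.29659647e+01  1.73922623e-04
 -6.64123568e+01 -1.78528400e+01] yang 160.09656655944593
(np.float64(419.7934260565026), np.float64(243.9712406779988)) (np.float64(209.05180991560212), np.float64(187.1705841092496))
```

View pics/o_t2.png

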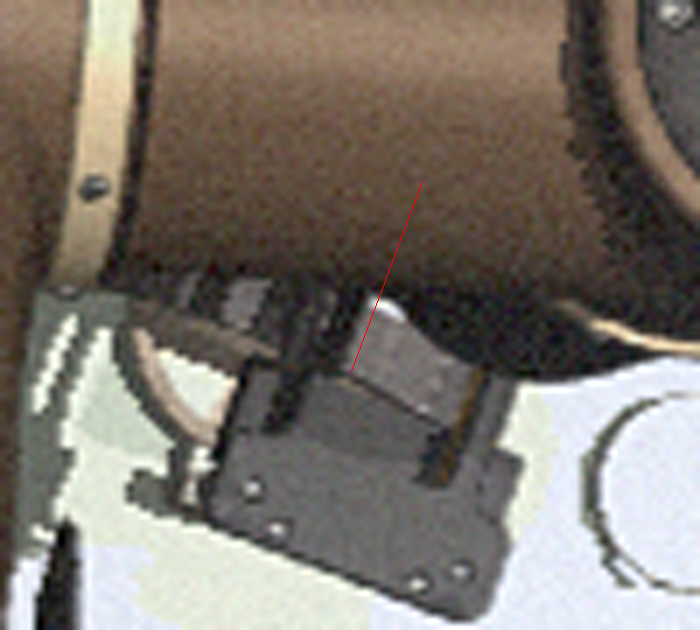

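View pics/o_s2.png

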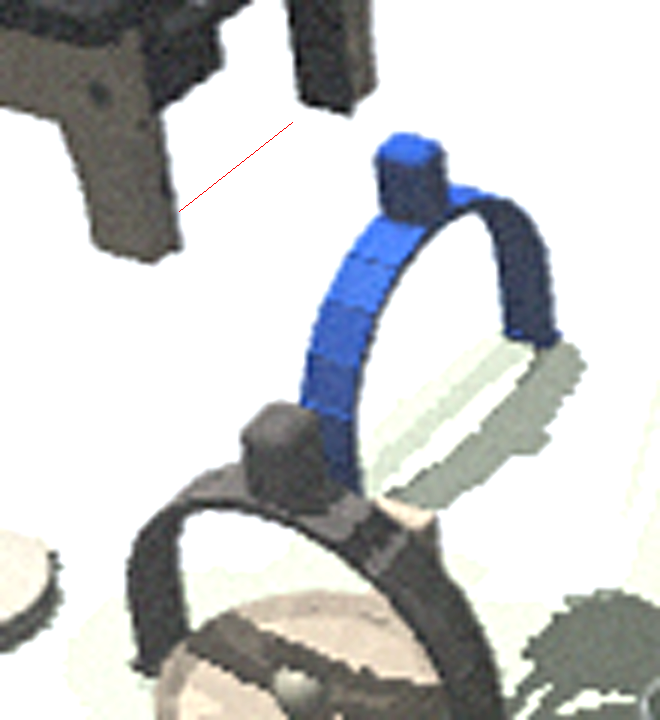

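Run:
```python
from h import *
s=capture("scene")
for p in((238,184),(220,231),(262,217),(262-15,192)): print(p,atz(s,p[0]-1,p[1]-2,.132).round(3),atz(s,p[0]-1,p[1]-2,.0).round(3))
```

```text
(238, 184) [ 0.346 -0.208  0.132] [ 0.125 -0.271  0.   ]
(220, 231) [ 0.53  -0.203  0.132] [ 0.353 -0.264  0.   ]
(262, 217) [ 0.473 -0.129  0.132] [ 0.282 -0.173  0.   ]
(247, 192) [ 0.378 -0.181  0.132] [ 0.165 -0.237  0.   ]
```

```bash
python3 -m creep '{"jaw":[-1,-1,-1,-1,-1,-1,-1,-1,-1,-1],"translation":[[0.015,0,0],[0.015,0,0],[0.015,0,0],[0.015,0,0],[0.015,0,0],[0.015,0,0],[0.015,0,0],[0.01,0,0],[0.005,0,0],[0,0,0]],"roll":[0,0,0,0,0,0,0,0,0,0]}'
python3 - <<'E'
from h import *
t=capture("top");s=capture("scene")
crop(s,170,180,100,110,6,"s5",1.6);crop(t,370,210,90,80,7,"t5",1.6)
E
```

```text
time_s: 4.55
tcp_pos: [0.5282, -0.2109, 0.1061]
eef_rot: [108.6, 89.9, 178.5]
contact_force: [0.2, -0.7, -0.2]
gripper_width: 0.0875
```

View pics/s5.png

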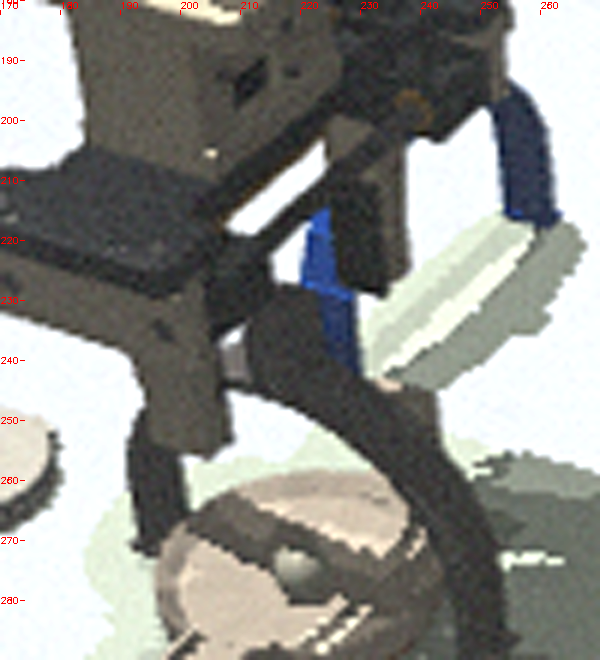

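View pics/t5.png

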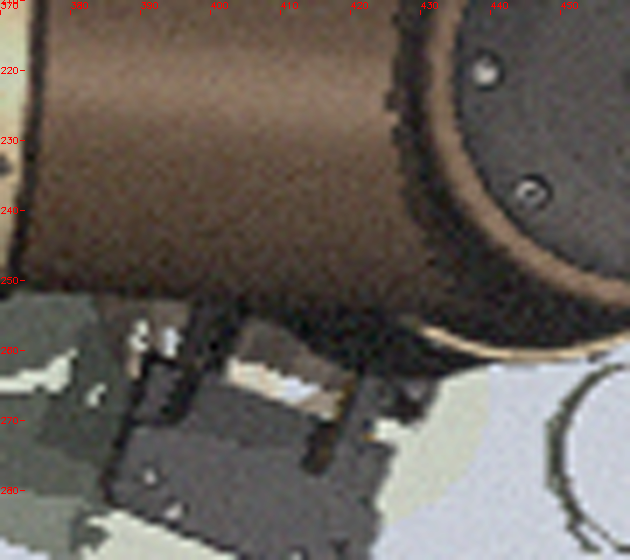

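Run:
```python
from h import *
s=capture("scene")
for p in([.5282,-.2109,.132],[.5282,-.2059,.132],[.5332,-.2109,.132]): print(np.array(proj(s,p))+[1,2])
```

```text
[216.21520088 230.0901756 ]
[218.68558462 230.24127142]
[215.56106574 231.55040917]
```

```bash
python3 -m creep '{"jaw":[-0.3,-0.1,0.1,0.3,0.4,0.5,0.6,0.8,1,1],"translation":[[0,0,0],[0,0,0],[0,0,0],[0,0,0],[0,0,0],[0,0,0],[0,0,0],[0,0,0],[0,0,0],[0,0,0]],"roll":[0,0,0,0,0,0,0,0,0,0]}' 30
python3 - <<'E'
from h import *
s=capture("scene")
crop(s,170,180,100,110,6,"s6",1.6)
E
```

```text
time_s: 5.7
tcp_pos: [0.5285, -0.2109, 0.1066]
eef_rot: [38.3, 90.0, 108.3]
contact_force: [-0.2, 1.0, 0.1]
gripper_width: 0.0239
```

View pics/s6.png

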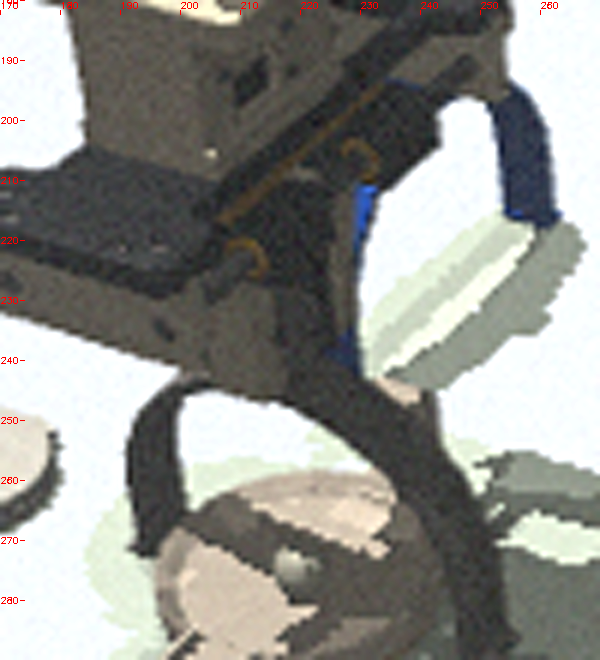

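Gripped at 23.9 mm, with the feet and bead undisturbed. I'll lift, carry and turn.

```bash
python3 -m creep '{"jaw":[1,1,1,1,1,1,1,1,1,1],"translation":[[-0.006,0,0],[-0.012,0,0],[-0.018,0,0],[-0.024,0,0],[-0.024,0,0],[-0.024,0,0],[-0.024,0,0],[-0.024,0,0],[-0.018,0,0],[-0.006,0,0]],"roll":[0,0,0,0,0,0,0,0,0,0]}'
python3 - <<'E'
from h import *
s=capture("scene");crop(s,160,120,130,180,4,"s7",1.6)
E
```

```text
time_s: 6.75
tcp_pos: [0.5293, -0.2112, 0.2899]
eef_rot: [-81.0, 89.7, -11.0]
contact_force: [-0.1, -0.7, -0.7]
gripper_width: 0.024
```

View pics/s7.png

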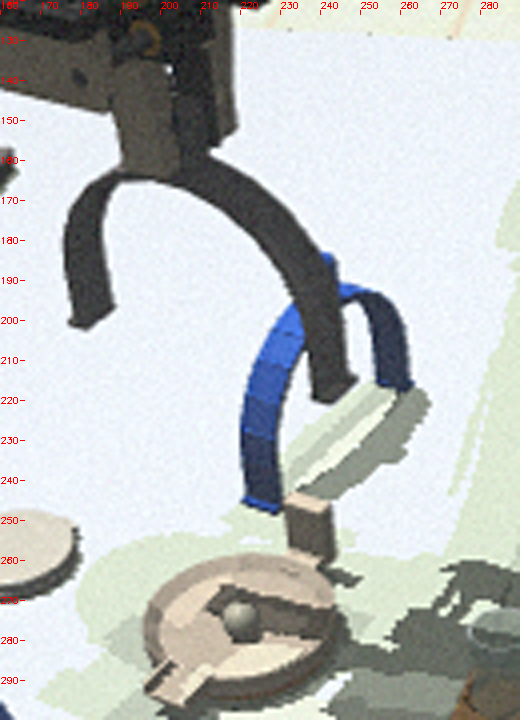

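The headband is lifted clear, and the bead at (218,274) is still in the middle. Next comes the carry to the rail.

```bash
python3 -m creep '{"jaw":[1,1,1,1,1,1,1,1,1,1],"translation":[[0,0.003,0.007],[0,0.006,0.014],[0,0.009,0.021],[0,0.009,0.021],[0,0.009,0.021],[0,0.009,0.021],[0,0.009,0.021],[0,0.009,0.021],[0,0.009,0.021],[0,0.009,0.021]],"roll":[0,0,0,0,0,0,0,0,0,0]}'
python3 -m creep '{"jaw":[1,1,1,1,1,1,1,1,1,1],"translation":[[0,0.009,0.021],[0,0.009,0.021],[0,0.009,0.021],[0,0.009,0.021],[0,0.009,0.021],[0,0.009,0.021],[0,0.009,0.021],[0,0.009,0.021],[0,0.006,0.018],[0,0.004,0.008]],"roll":[0,0,0,0,0,0,0,0,0,0]}'
python3 -m creep '{"jaw":[1,1,1,1,1,1,1,1,1,1],"translation":[[0,0,0],[0,0,0],[0,0,0],[0,0,0],[0,0,0],[0,0,0],[0,0,0],[0,0,0],[0,0,0],[0,0,0]],"roll":[0.06,0.11,0.11,0.11,0.11,0.11,0.11,0.11,0.07,0.03]}'
python3 - <<'E'
from h import *
from scipy.spatial.transform import Rotation as Ro
st=get_state();p=st["tcp_pos"];R=Ro.from_euler("xyz",st["eef_rot"],degrees=True).as_matrix()
print(p,"yang",np.degrees(np.arctan2(R[1,1],R[0,1])),R[:,0])
s=capture("scene");crop(s,320,110,170,190,4,"s8",1.6)
t=capture("top");crop(t,150,190,180,120,4,"t8",1.6)
E
```

```text
time_s: 7.8
tcp_pos: [0.516, -0.0038, 0.2855]
eef_rot: [119.1, 89.9, -170.8]
contact_force: [-0.0, -0.7, -0.3]
gripper_width: 0.0242
time_s: 8.8
tcp_pos: [0.5057, 0.2066, 0.2857]
eef_rot: [144.8, 89.9, -145.1]
contact_force: [-1.1, 0.3, -0.3]
gripper_width: 0.0242
time_s: 9.8
tcp_pos: [0.506, 0.2046, 0.2862]
eef_rot: [-160.6, 90.0, -144.0]
contact_force: [-0.3, 0.9, -0.3]
gripper_width: 0.0241
[0.50600486 0.2045742  0.28623313] yang 106.58831539162551 [-5.70152861e-04 -4.14116851e-04 -9.99999752e-01]
```

View pics/s8.png

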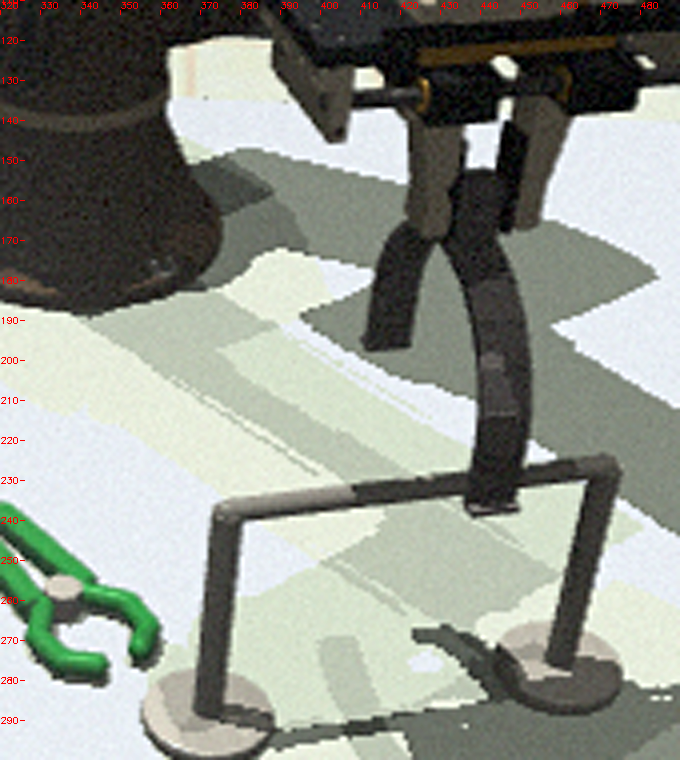

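View pics/t8.png

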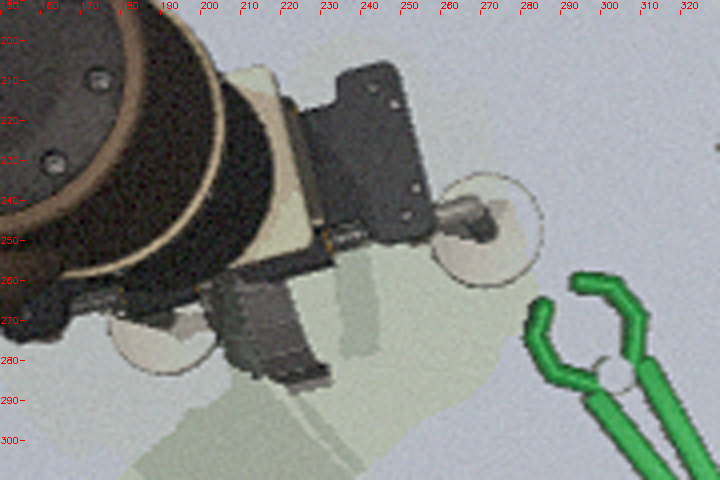

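```bash
python3 -m creep '{"jaw":[1,1,1,1,1,1,1,1,1,1],"translation":[[0.006,0,0],[0.014,0,0],[0.018,0,0],[0.018,0,0],[0.018,0,0],[0.018,0,0],[0.014,0,0],[0.01,0,0],[0.006,0,0],[0.003,0,0]],"roll":[0,0,0,0,0,0,0,0,0,0]}'
python3 -m creep '{"jaw":[1,1,1,1,1,1,1,1,1,1],"translation":[[0.001,0,0],[0.001,0,0],[0.001,0,0],[0,0,0],[0,0,0],[0,0,0],[0,0,0],[0,0,0],[0,0,0],[0,0,0]],"roll":[0,0,0,0,0,0,0,0,0,0]}'
python3 - <<'E'
from h import *
s=capture("scene");crop(s,340,150,140,140,5,"s9",1.6)
E
```

```text
time_s: 10.9
tcp_pos: [0.5062, 0.2047, 0.1611]
eef_rot: [-151.5, 90.0, -134.7]
contact_force: [0.3, 0.3, 0.2]
gripper_width: 0.0239
time_s: 11.9
tcp_pos: [0.5063, 0.2048, 0.1586]
eef_rot: [25.7, 90.0, 42.4]
contact_force: [-1.4, -0.6, -0.5]
gripper_width: 0.0238
```

View pics/s9.png

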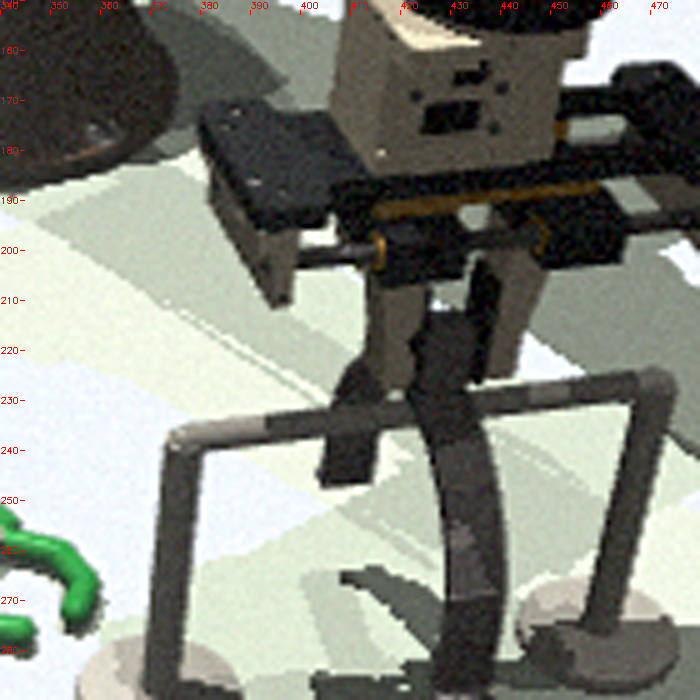

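```bash
python3 -m creep '{"jaw":[1,1,1,1,1,1,1,1,1,1],"translation":[[0.001,0,0],[0,0,0],[0.001,0,0],[0,0,0],[0,0,0],[0,0,0],[0,0,0],[0,0,0],[0,0,0],[0,0,0]],"roll":[0,0,0,0,0,0,0,0,0,0]}'
python3 -m creep '{"jaw":[1,1,1,1,1,1,1,1,1,1],"translation":[[0.0005,0,0],[0.0005,0,0],[0,0,0],[0,0,0],[0,0,0],[0,0,0],[0,0,0],[0,0,0],[0,0,0],[0,0,0]],"roll":[0,0,0,0,0,0,0,0,0,0]}'
```

```text
time_s: 12.95
tcp_pos: [0.5063, 0.2048, 0.1566]
eef_rot: [-96.6, 90.0, -79.9]
contact_force: [1.2, 0.2, -0.2]
gripper_width: 0.0238
time_s: 13.95
tcp_pos: [0.5064, 0.2048, 0.1563]
eef_rot: [-0.3, 90.0, 16.4]
contact_force: [-4.0, -0.6, 6.1]
gripper_width: 0.0238
```

Contact: 6 N upward. I'll open gently and then rise.

```bash
python3 -m creep '{"jaw":[0.4,0.35,0.3,0.25,0.2,0.1,0,0,0,0],"translation":[[0,0,0],[0,0,0],[0,0,0],[0,0,0],[0,0,0],[0,0,0],[0,0,0],[0,0,0],[0,0,0],[0,0,0]],"roll":[0,0,0,0,0,0,0,0,0,0]}'
python3 -m creep '{"jaw":[0,0,0,0,0,0,0,0,0,0],"translation":[[-0.002,0,0],[-0.004,0,0],[-0.008,0,0],[-0.012,0,0],[-0.016,0,0],[-0.02,0,0],[-0.02,0,0],[-0.02,0,0],[-0.015,0,0],[-0.008,0,0]],"roll":[0,0,0,0,0,0,0,0,0,0]}'
python3 - <<'E'
from h import *
s=capture("scene");crop(s,340,150,140,140,5,"s10",1.6)
E
```

```text
time_s: 14.95
tcp_pos: [0.5063, 0.2048, 0.1556]
eef_rot: [59.7, 90.0, 76.4]
contact_force: [0.0, -0.1, 0.8]
gripper_width: 0.0438
time_s: 15.95
tcp_pos: [0.5069, 0.205, 0.2832]
eef_rot: [17.4, 89.8, 34.1]
contact_force: [-0.1, 0.3, 1.1]
gripper_width: 0.0435
```

View pics/s10.png

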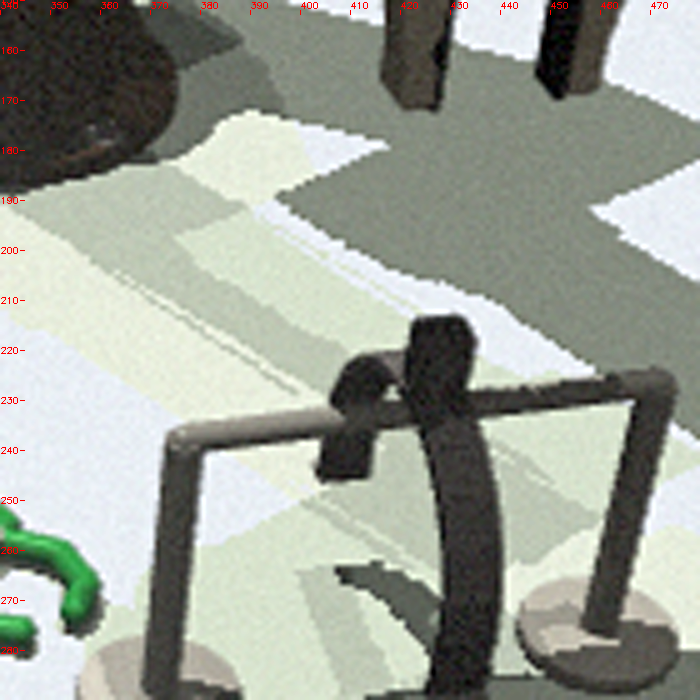

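The headband hangs upright on the bar. Next I'll measure the dish with a clear view.

Run:
```python
from h import *
t=capture("top");s=capture("scene")
s2=dict(s);s2["cx"]+=1;s2["cy"]+=2
for c in (t,):
    pass
d=dish_lines(.534,-.2135,-20)
over(t,[d],365,210,80,80,8,"o_t4",1.25);over(s2,[d],180,225,90,85,8,"o_s4",1.25)
```

```text
(no output)
```

View pics/o_t4.png

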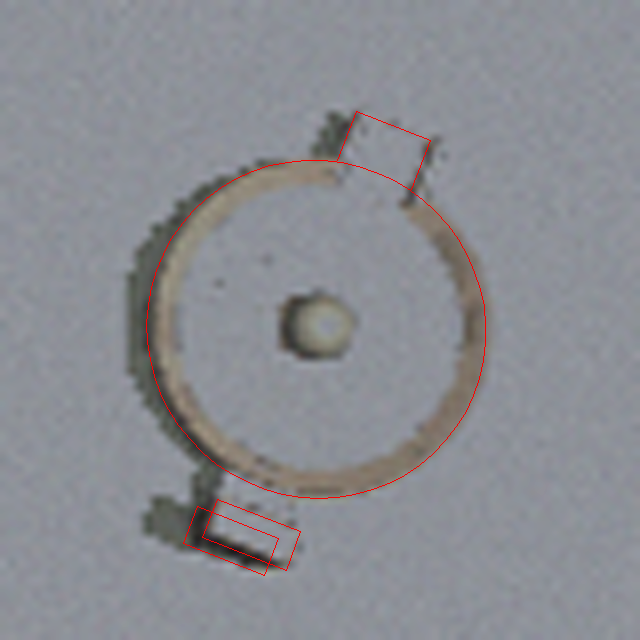

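View pics/o_s4.png

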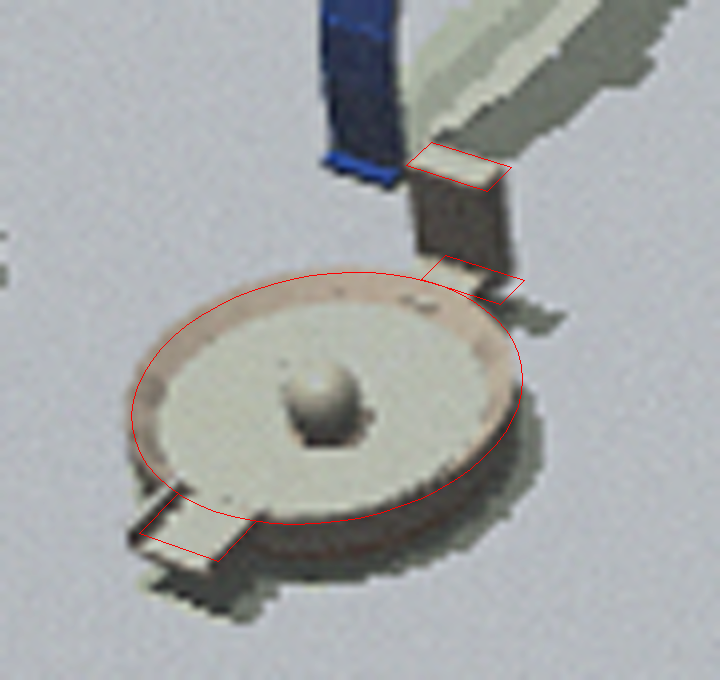

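Run:
```python
from h import *
t=capture("top");s=capture("scene")
s["cx"]+=1;s["cy"]+=2
h=hb_lines(.37,-.213,35)
over(t,[h],365,280,80,90,7,"o_t6",1.3);over(s,[h],200,160,90,100,7,"o_s6",1.3)
```

```text
(no output)
```

View pics/o_t6.png

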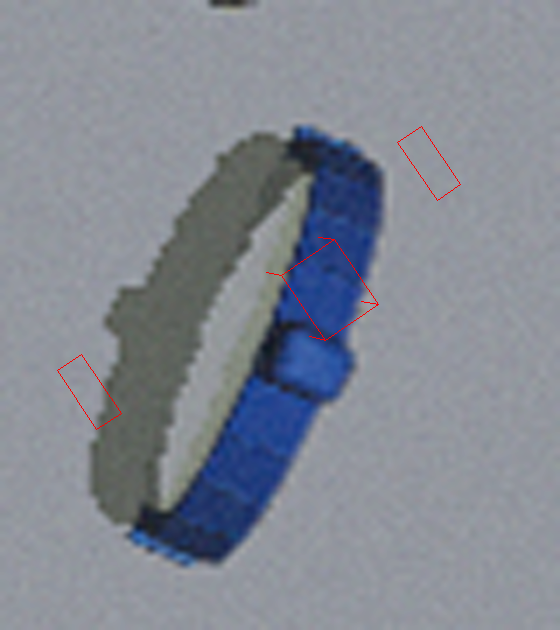

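View pics/o_s6.png

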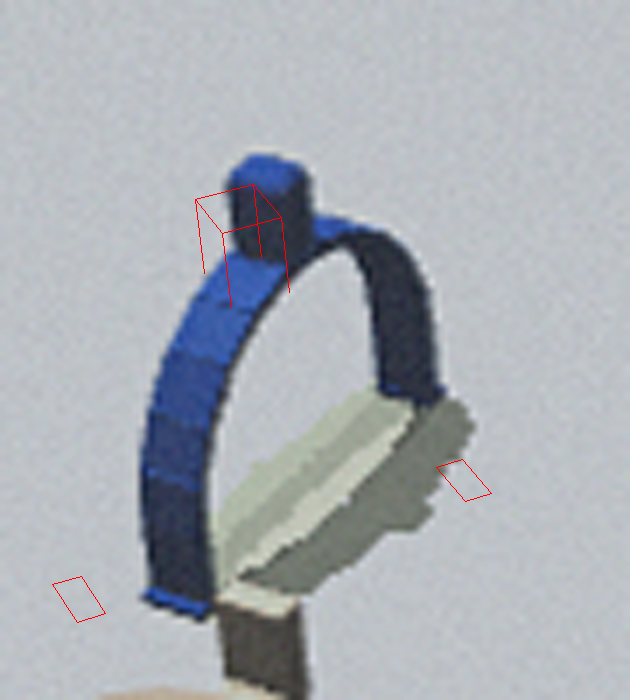

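Of the two ways to grip the handle, jaws along the dish's x resists droop best, since flat pads take the moment. It leaves about 8 mm to the blue look-alike, so I'll check before descending.

```bash
python3 -m creep '{"jaw":[0,0,0,0,0,0,0,0,0,0],"translation":[[0,-0.008,-0.003],[0,-0.016,-0.006],[0,-0.02,-0.008],[0,-0.02,-0.008],[0,-0.02,-0.008],[0,-0.02,-0.008],[0,-0.02,-0.008],[0,-0.02,-0.008],[0,-0.02,-0.008],[0,-0.02,-0.008]],"roll":[0,0,0,0,0,0,0,0,0,0]}'
python3 -m creep '{"jaw":[0,0,0,0,0,0,0,0,0,0],"translation":[[0,-0.02,-0.008],[0,-0.02,-0.008],[0,-0.02,-0.008],[0,-0.02,-0.008],[0,-0.02,-0.008],[0,-0.02,-0.008],[0,-0.02,-0.008],[0,-0.02,-0.008],[0,-0.015,-0.006],[0,-0.008,-0.004]],"roll":[0,0,0,0,0,0,0,0,0,0]}'
python3 -m creep '{"jaw":[0,0,0,0,0,0,0,0,0,0],"translation":[[0,0,0],[0,0,0],[0,0,0],[0,0,0],[0,0,0],[0,0,0],[0,0,0],[0,0,0],[0,0,0],[0,0,0]],"roll":[-0.06,-0.11,-0.11,-0.11,-0.11,-0.11,-0.11,-0.11,-0.07,-0.032]}'
cat >> h.py <<'E'
from scipy.spatial.transform import Rotation as Ro
def tool(tgt=None,yaw=None):
    st=get_state();p=st["tcp_pos"];R=Ro.from_euler("xyz",st["eef_rot"],degrees=True).as_matrix()
    ya=np.degrees(np.arctan2(R[1,1],R[0,1]));print("t",st["time_s"],"p",p.round(4),"yang",ya.round(2),"down",R[:,0].round(4),"w",st["gripper_width"],"j",st["joints"].round(1))
    if tgt is not None: print("shift tool",(R.T@(np.array(tgt)-p)).round(4))
    if yaw is not None: print("roll",-np.radians(yaw-ya))
    return p,R
E
python3 - <<'E'
from h import *
tool([.4713,-.1893,.12],160)
E
```

```text
time_s: 17.2
tcp_pos: [0.4885, 0.0055, 0.2804]
eef_rot: [-165.8, 90.0, -149.1]
contact_force: [0.7, 0.2, 0.3]
gripper_width: 0.0435
time_s: 18.2
tcp_pos: [0.4699, -0.1908, 0.2802]
eef_rot: [170.0, 90.0, -173.4]
contact_force: [0.7, 0.3, -0.5]
gripper_width: 0.0438
time_s: 19.2
tcp_pos: [0.4705, -0.1892, 0.2804]
eef_rot: [100.2, 90.0, 170.5]
contact_force: [-0.0, 0.8, 0.5]
gripper_width: 0.0435
t 19.2 p [ 0.4705 -0.1892  0.2804] yang 160.27 down [-4.e-04  1.e-04 -1.e+00] w 0.04348696969146726 j [  0.3   2.7 -15.1  -0.  -72.3 -20. ]
shift tool [ 0.1604 -0.0009  0.0002]
roll 0.004747223591853025
```

```bash
python3 -m creep '{"jaw":[0,0,0,0,0,0,0,0,0,0],"translation":[[0.01,-0.001,0],[0.02,0,0],[0.03,0,0],[0.03,0,0],[0.03,0,0],[0.03,0,0],[0.025,0,0],[0.018,0,0],[0.01,0,0],[0.003,0,0]],"roll":[0.005,0,0,0,0,0,0,0,0,0]}'
python3 - <<'E'
from h import *
p,R=tool([.4713,-.1893,.028],160)
t=capture("top");s=capture("scene");s["cx"]+=1;s["cy"]+=2
m=[[p+R@np.array([0,-.022,0]),p+R@np.array([0,.022,0])],[p,p-np.array([0,0,.03])]]
d=dish_lines(.5345,-.2145,-20)
over(s,[m,d],180,185,90,110,7,"s11",1.3);crop(t,370,220,90,80,7,"t11",1.6)
E
```

```text
time_s: 20.2
tcp_pos: [0.471, -0.1894, 0.0732]
eef_rot: [107.9, 89.9, 177.7]
contact_force: [-0.1, 0.2, -0.2]
gripper_width: 0.0439
t 20.2 p [ 0.471  -0.1894  0.0732] yang 159.78 down [-2.3e-03  1.0e-04 -1.0e+00] w 0.043874857147874285 j [  0.3  14.1 -31.5  -0.  -44.6 -20.5]
shift tool [ 0.0452 -0.0003  0.0002]
roll -0.0038423309873303014
```

View pics/s11.png

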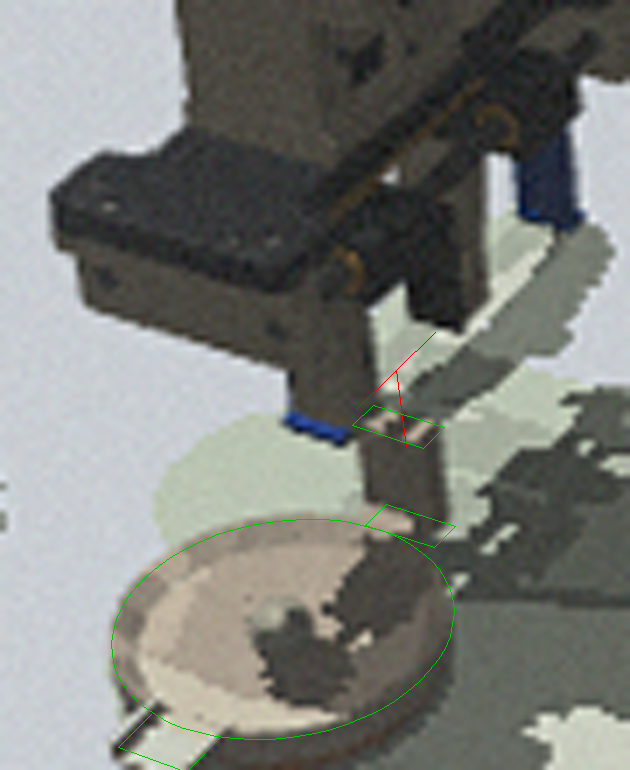

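View pics/t11.png

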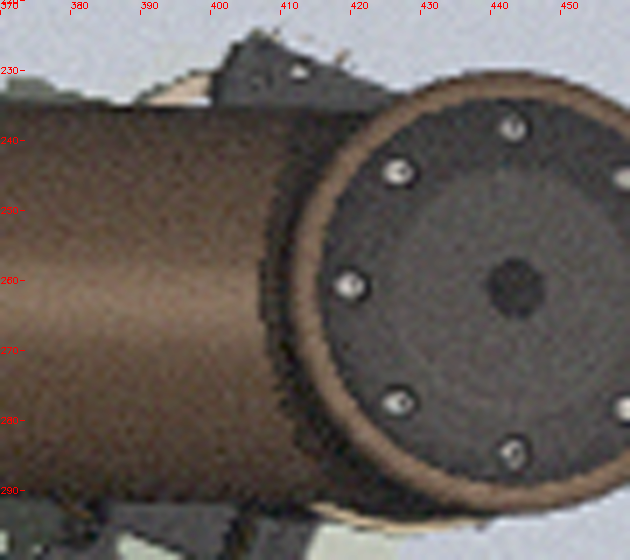

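```bash
python3 -m creep '{"jaw":[0,0,0,0,0,0,0,0,0,0],"translation":[[0.004,0,0],[0.005,0,0],[0.005,0,0],[0.005,0,0],[0.005,0,0],[0.005,0,0],[0.005,0,0],[0.005,0,0],[0.004,0,0],[0.002,0,0]],"roll":[0,0,0,0,0,0,0,0,0,0]}'
python3 - <<'E'
from h import *
p,R=tool([.4713,-.1893,.028],160)
s=capture("scene")
crop(s,180,195,90,100,7,"s12",1.5)
E
```

```text
time_s: 21.3
tcp_pos: [0.4718, -0.1893, 0.029]
eef_rot: [107.5, 90.0, 177.3]
contact_force: [0.3, -0.5, 0.2]
gripper_width: 0.0439
t 21.3 p [ 0.4718 -0.1893  0.029 ] yang 159.83 down [-6.e-04  0.e+00 -1.e+00] w 0.0439039235776202 j [  0.3  17.9 -34.   -0.  -38.2 -20.5]
shift tool [ 0.001   0.0005 -0.0002]
roll -0.002987305584714299
```

View pics/s12.png

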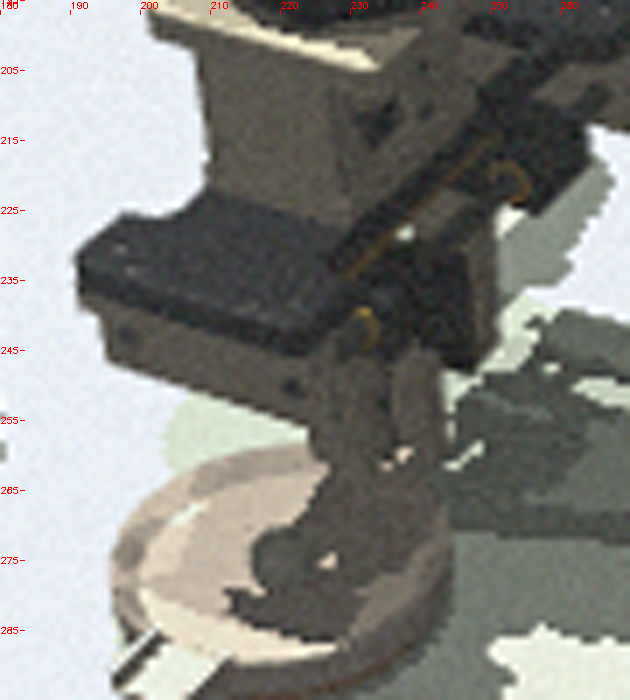

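```bash
python3 -m creep '{"jaw":[0.1,0.2,0.3,0.4,0.45,0.5,0.55,0.6,0.6,0.6],"translation":[[0.0005,0,0],[0,0,0],[0,0,0],[0,0,0],[0,0,0],[0,0,0],[0,0,0],[0,0,0],[0,0,0],[0,0,0]],"roll":[0,0,0,0,0,0,0,0,0,0]}' 10
python3 - <<'E'
from h import *
p,R=tool()
s=capture("scene")
crop(s,180,195,90,100,7,"s13",1.5)
E
```

```text
time_s: 22.35
tcp_pos: [0.472, -0.1893, 0.0291]
eef_rot: [-13.4, 90.0, 56.4]
contact_force: [-0.2, 1.4, -0.9]
gripper_width: 0.0173
t 22.35 p [ 0.472  -0.1893  0.0291] yang 159.83 down [ 0.  0. -1.] w 0.017261907795914355 j [  0.3  17.8 -34.   -0.  -38.2 -20.5]
```

View pics/s13.png

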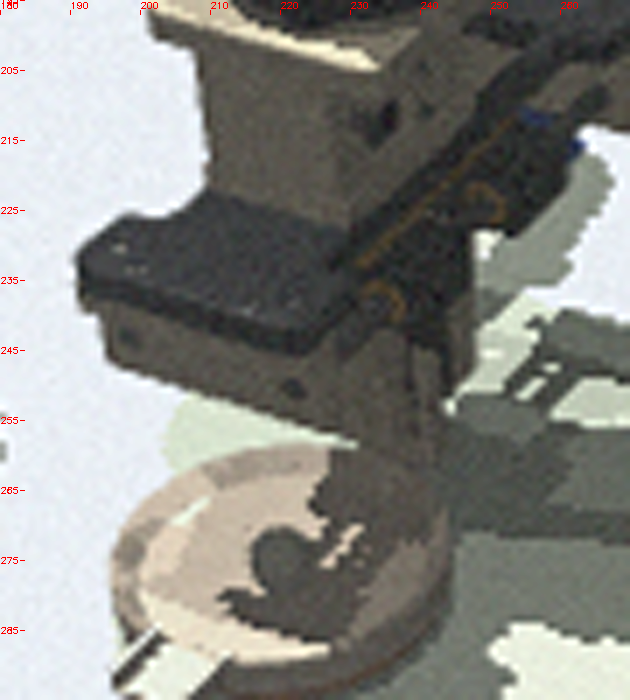

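```bash
python3 -m creep '{"jaw":[0.62,0.64,0.66,0.68,0.7,0.72,0.74,0.76,0.78,0.8],"translation":[[0,0,0],[0,0,0],[0,0,0],[0,0,0],[0,0,0],[0,0,0],[0,0,0],[0,0,0],[0,0,0],[0,0,0]],"roll":[0,0,0,0,0,0,0,0,0,0]}' 10
python3 - <<'E'
from h import *
p,R=tool()
s=capture("scene")
crop(s,180,195,90,100,7,"s14",1.5)
E
```

```text
time_s: 23.4
tcp_pos: [0.472, -0.1893, 0.029]
eef_rot: [120.1, 90.0, -170.1]
contact_force: [0.5, 0.4, 0.4]
gripper_width: 0.012
t 23.4 p [ 0.472  -0.1893  0.029 ] yang 159.84 down [-1.e-04 -0.e+00 -1.e+00] w 0.011979194655933294 j [  0.3  17.8 -34.    0.  -38.2 -20.5]
```

View pics/s14.png

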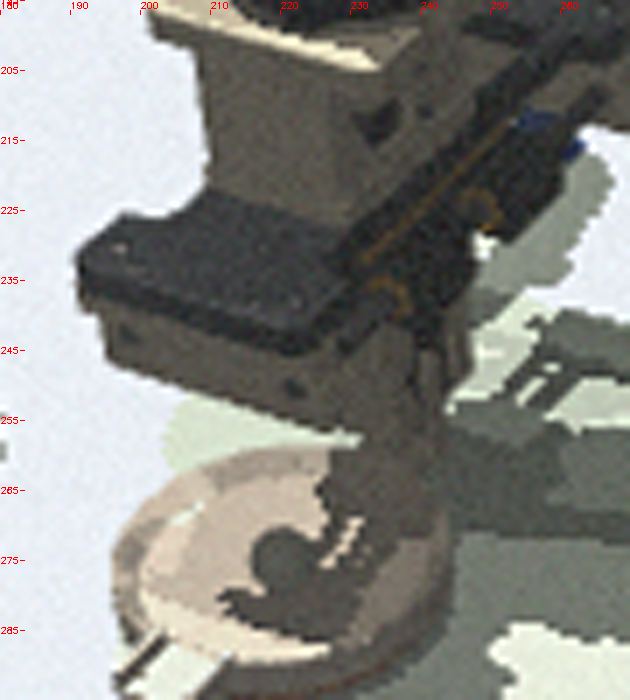

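Gripped at 12.0 mm without moving the dish. I'll firm the grip and lift slowly.

```bash
python3 -m creep '{"jaw":[1,1,1,1,1,1,1,1,1,1],"translation":[[0,0,0],[0,0,0],[0,0,0],[0,0,0],[-0.0005,0,0],[-0.001,0,0],[-0.0015,0,0],[-0.002,0,0],[-0.002,0,0],[-0.002,0,0]],"roll":[0,0,0,0,0,0,0,0,0,0]}' 45
python3 - <<'E'
from h import *
p,R=tool();print(get_state()["contact_force"],get_state()["moment"])
s=capture("scene")
crop(s,180,195,90,100,7,"s15",1.5)
E
```

```text
time_s: 24.45
tcp_pos: [0.4721, -0.1893, 0.0383]
eef_rot: [-72.7, 90.0, -2.9]
contact_force: [-0.9, 0.4, -0.8]
gripper_width: 0.0118
t 24.45 p [ 0.4721 -0.1893  0.0383] yang 159.83 down [ 1.e-04 -0.e+00 -1.e+00] w 0.011830488166932471 j [  0.3  17.  -33.5   0.  -39.5 -20.5]
[-0.85586196  0.42730665 -0.84024478] [0.01847817 0.10985216 0.02701646]
```

View pics/s15.png

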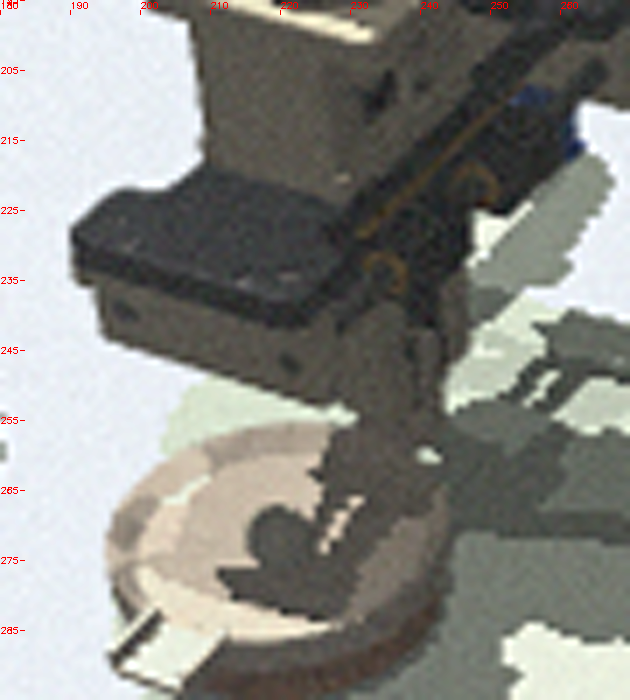

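```bash
python3 -m creep '{"jaw":[1,1,1,1,1,1,1,1,1,1],"translation":[[-0.003,0,0],[-0.006,0,0],[-0.009,0,0],[-0.011,0,0],[-0.012,0,0],[-0.012,0,0],[-0.012,0,0],[-0.01,0,0],[-0.007,0,0],[-0.003,0,0]],"roll":[0,0,0,0,0,0,0,0,0,0]}'
python3 - <<'E'
from h import *
p,R=tool();print(get_state()["contact_force"],get_state()["moment"])
s=capture("scene");s2=dict(s);s2["cx"]+=1;s2["cy"]+=2
d=dish_lines(.5345,-.2145,-20,.004+p[2]-.029)
over(s2,[d],170,165,110,130,6,"s16",1.5)
E
```

```text
time_s: 25.5
tcp_pos: [0.4724, -0.1893, 0.124]
eef_rot: [-71.1, 89.9, -1.2]
contact_force: [0.1, 0.3, -0.3]
gripper_width: 0.0117
t 25.5 p [ 0.4724 -0.1893  0.124 ] yang 159.84 down [ 0.0011 -0.     -1.    ] w 0.011748146196445696 j [  0.3  10.4 -28.1   0.  -51.4 -20.5]
[ 0.11571005  0.30634182 -0.25755973] [ 0.07110193  0.1282644  -0.01420107]
```

View pics/s16.png

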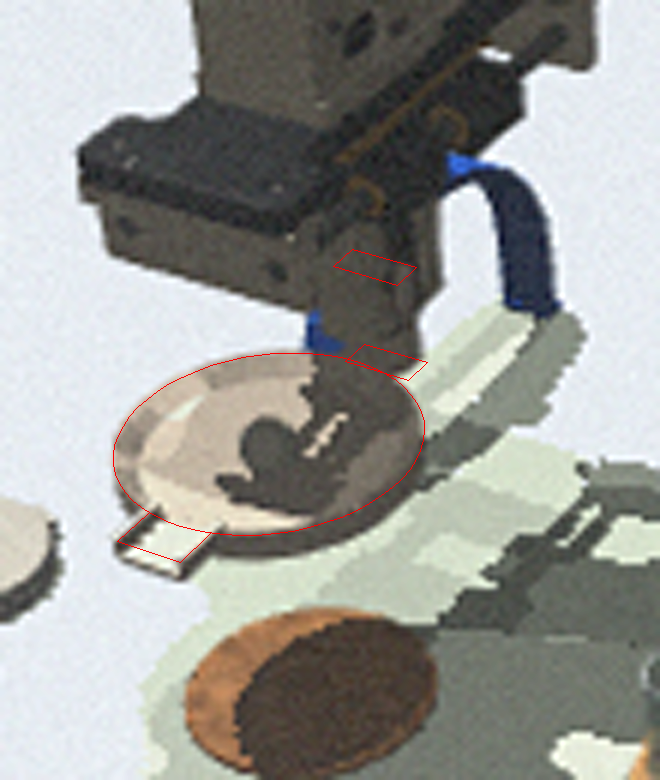

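The underside is at about 99 mm, above the vial mouth, and the bead is central at pixel (215,238). Now the slow quarter turn about the dish's axis.

```bash
python3 -m creep '{"jaw":[1,1,1,1,1,1,1,1,1,1],"translation":[[0,0,-0.0007],[0,0,-0.0014],[0,0,-0.002],[0,0,-0.0027],[0,0,-0.0031],[0,0,-0.0031],[0,0,-0.0031],[0,0,-0.0031],[0,0,-0.0031],[0,0,-0.0031]],"roll":[-0.01,-0.02,-0.03,-0.04,-0.045,-0.045,-0.045,-0.045,-0.045,-0.045]}'
python3 - <<'E'
from h import *
p,R=tool();print("centre",p-.068*R[:,1])
s=capture("scene");crop(s,170,165,110,130,5,"s17",1.5)
E
```

```text
time_s: 26.55
tcp_pos: [0.4669, -0.2143, 0.1224]
eef_rot: [84.4, 89.9, 175.6]
contact_force: [-0.2, 0.4, -0.7]
gripper_width: 0.012
t 26.55 p [ 0.4669 -0.2143  0.1224] yang -178.81 down [-1.3e-03  1.0e-04 -1.0e+00] w 0.011968899646625918 j [ -2.7  11.  -27.6  -0.  -51.5   3.9]
centre [ 0.53490188 -0.21292387  0.12233694]
```

View pics/s17.png

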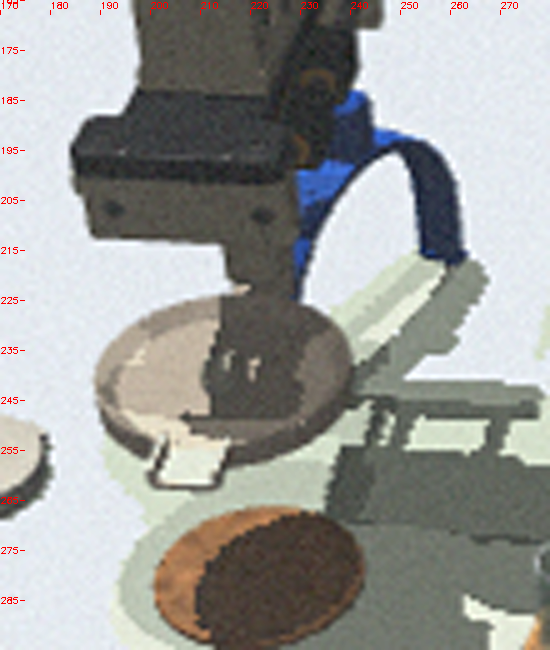

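```bash
python3 -m creep '{"jaw":[1,1,1,1,1,1,1,1,1,1],"translation":[[0,0,-0.0031],[0,0,-0.0031],[0,0,-0.0031],[0,0,-0.0031],[0,0,-0.0031],[0,0,-0.0031],[0,0,-0.0031],[0,0,-0.0031],[0,0,-0.0031],[0,0,-0.0031]],"roll":[-0.045,-0.045,-0.045,-0.045,-0.045,-0.045,-0.045,-0.045,-0.045,-0.045]}'
python3 -m creep '{"jaw":[1,1,1,1,1,1,1,1,1,1],"translation":[[0,0,-0.0031],[0,0,-0.0031],[0,0,-0.0031],[0,0,-0.0031],[0,0,-0.0031],[0,0,-0.0031],[0,0,-0.0031],[0,0,-0.0031],[0,0,-0.0031],[0,0,-0.0031]],"roll":[-0.045,-0.045,-0.045,-0.045,-0.045,-0.045,-0.045,-0.045,-0.045,-0.045]}'
python3 -m creep '{"jaw":[1,1,1,1,1,1,1,1,1,1],"translation":[[0,0,-0.0031],[0,0,-0.0031],[0,0,-0.0031],[0,0,-0.0031],[0,0,-0.0031],[0,0,-0.0024],[0,0,-0.0014],[0,0,-0.0007],[0,0,-0.0004],[0,0,0]],"roll":[-0.045,-0.045,-0.045,-0.045,-0.045,-0.035,-0.02,-0.01,-0.006,0]}'
python3 - <<'E'
from h import *
p,R=tool();c=p-.068*R[:,1];print("centre",c,get_state()["moment"])
v=np.array([.5855,-.0673]);d=v-c[:2];print("vial in dish",-d@R[:2,1],d@R[:2,2])
t=capture("top");s=capture("scene");s2=dict(s);s2["cx"]+=1;s2["cy"]+=2
yaw=np.degrees(np.arctan2(-R[1,1],-R[0,1]));print(yaw)
over(s2,[dish_lines(c[0],c[1],yaw,p[2]-.025)],160,150,160,160,5,"s18",1.5)
crop(s,330,190,150,110,5,"s19",1.6);crop(t,320,190,130,110,6,"t18",1.6)
E
```

```text
time_s: 27.6
tcp_pos: [0.4738, -0.2443, 0.1225]
eef_rot: [54.9, 89.9, 171.8]
contact_force: [-0.0, 0.6, -1.4]
gripper_width: 0.0119
time_s: 28.6
tcp_pos: [0.493, -0.2683, 0.1224]
eef_rot: [25.9, 89.9, 168.6]
contact_force: [-0.5, -0.3, -1.8]
gripper_width: 0.0116
time_s: 29.6
tcp_pos: [0.5107, -0.2784, 0.123]
eef_rot: [11.9, 90.0, 171.5]
contact_force: [-0.3, 0.5, -0.7]
gripper_width: 0.0114
t 29.6 p [ 0.5107 -0.2784  0.123 ] yang -110.46 down [-2.e-04  0.e+00 -1.e+00] w 0.011442552586164303 j [ -9.3  16.9 -19.3   0.  -53.9  78.9]
centre [ 0.53445844 -0.21469275  0.12297112] [-0.1176533   0.20090678  0.03006193]
vial in dish 0.15593665922629696 0.003690792085843435
69.54336691089077
```

View pics/s18.png

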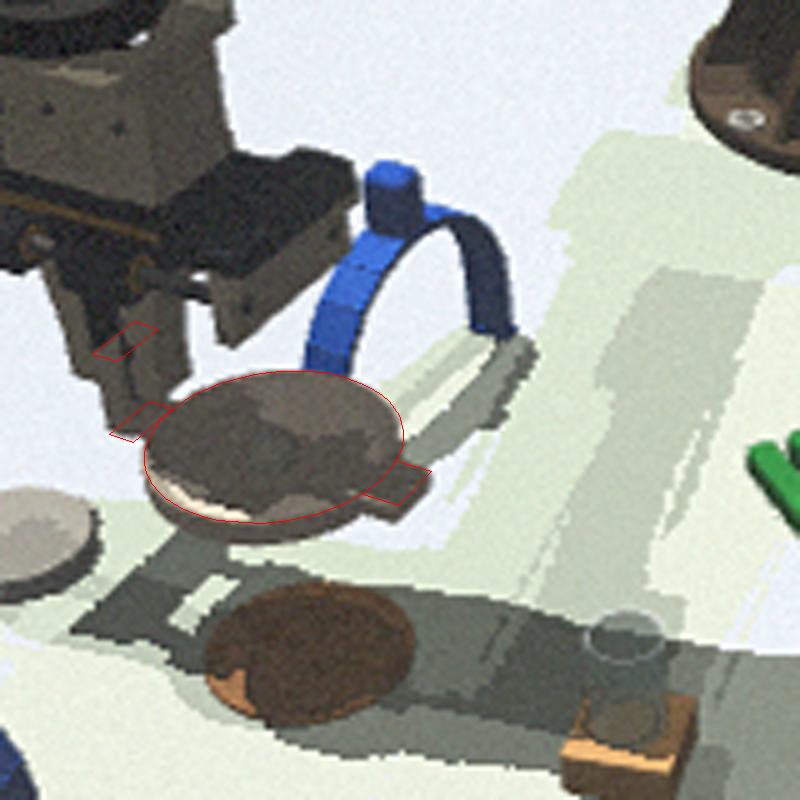

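View pics/s19.png

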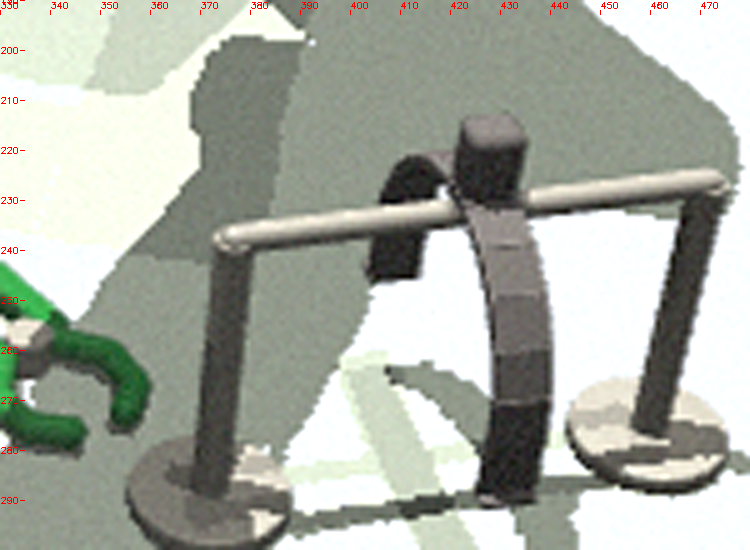

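View pics/t18.png

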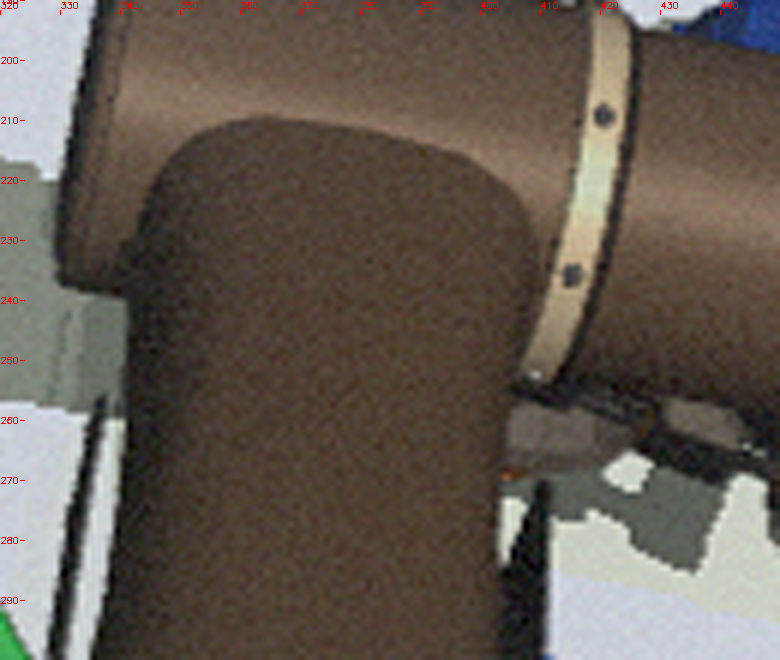

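Vial alignment looks good, with an offset of about 4 mm. The dish is in shadow, so I'll brighten it to check the bead, and pause to see whether the tilt creeps.

```bash
python3 -m creep '{"jaw":[1,1,1,1,1,1,1,1,1,1],"translation":[[0,0,0],[0,0,0],[0,0,0],[0,0,0],[0,0,0],[0,0,0],[0,0,0],[0,0,0],[0,0,0],[0,0,0]],"roll":[0,0,0,0,0,0,0,0,0,0]}'
python3 - <<'E'
from h import *
p,R=tool();c=p-.068*R[:,1]
ims=[];
for i in range(5): s=capture("scene");ims.append(s["image"].astype(float))
s["image"]=np.mean(ims,0);s2=dict(s);s2["cx"]+=1;s2["cy"]+=2
T=p+[0,0,.022] # handle top approx
Ls=[]
for tilt in(0,.05,.1):
    L=[]
    for l in dish_lines(0,0,0,0):
        L.append([T+R@np.array([0,0,0])+ (-R[:,1])*(q[0]+.068)*1.0+(-R[:,2])*0+np.array([0,0,q[2]-.047-tilt*(q[0]+.068)])+ R2(np.radians(90))@(-R[:,1])*q[1] for q in l])
    Ls.append(L)
over(s2,Ls,180,215,75,50,10,"s20",3.5)
bm=T+(-R[:,1])*.068+np.array([0,0,.014-.047]);print("bead expect",proj(s2,bm),proj(s2,bm-[0,0,.0034]))
crop(s,180,215,75,50,10,"s21",5)
E
```

```text
time_s: 30.7
tcp_pos: [0.5107, -0.2784, 0.123]
eef_rot: [2.0, 90.0, 161.6]
contact_force: [0.7, 0.3, -0.9]
gripper_width: 0.0115
t 30.7 p [ 0.5107 -0.2784  0.123 ] yang -110.44 down [-1.e-04  0.e+00 -1.e+00] w 0.011536717635785093 j [ -9.3  16.9 -19.2  -0.  -53.9  78.9]
bead expect (np.float64(214.74564635020423), np.float64(239.8629068289994)) (np.float64(214.95411593219842), np.float64(241.2135882216821))
```

View pics/s20.png

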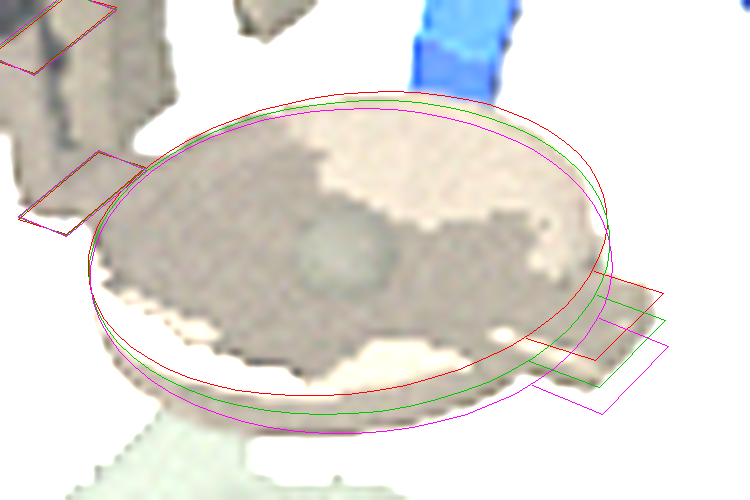

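View pics/s21.png

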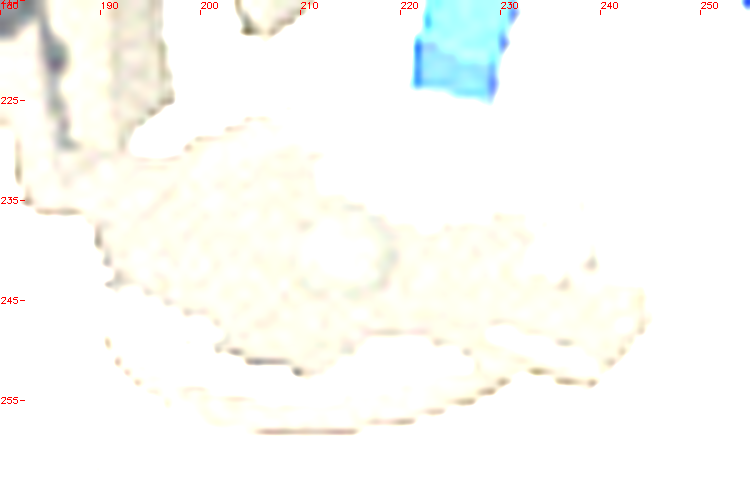

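The bead is at pixel (214.5,240) against about (214.9,240.5) expected for the middle. Tilt is about 0.03 rad and steady. I'm handing the job in.

Run:
```python
from plant import *
print(get_state()["qd"].round(2)); print(close_job())
```

```text
[-0.06  0.01 -0.04  0.01  0.01 -0.03]
the job is handed in; nothing more can be done
None
```

I hung the grey headband over the middle of the chrome bar. I then took the dish by its handle and lifted it straight up to about 98 mm. There I turned it a quarter turn so its lip points at the vial, and handed in at about 31 s still holding it.

The last checks before hand-in:
- **Headband:** it hung upright and free on the bar, clear of the fingers.
- **Dish position:** by the tool pose, its centre was within a few millimetres of the mat's.
- **Aim:** the vial was about 4 mm off the lip's line and 156 mm out.
- **Level:** the dish drooped towards the lip by roughly 0.03–0.05 rad (limit 0.12). It did not look to be growing over a 1 s pause.
- **Bead:** it showed within about a pixel of the middle.
- **Other things:** I touched nothing else on purpose. I did not re-measure where the vial, compact, organiser and bottle gripper stand.

One disagreement: the scene camera read about 1–2 pixels off against the known fingertip position, so I corrected for that. At the end the arm blocked the top view of the dish, so the final checks of level, bead and headband rest on the scene camera alone.

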